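# Make up the guest room's reading caddy and bedside tray

## Robot

A 6-joint arm with a two-finger parallel gripper is mounted at the origin on the work surface. World frame = base frame: x ahead of the robot, y to its left, z up, the work surface at z = 0. Lengths are in m, angles in rad, forces in N, time in s.
With the tool pointing down it reaches from about 0.375 to 0.925 m from the base axis. Payload 5.7 kg.
Tool frame: the origin (TCP) lies midway between the tips of the shut fingers; the grasp point (between the pads) lies 19 mm behind it (bot.pinch_z is the distance from the TCP to the grasp point, in m); z points along the fingers, y is the line along which they close (so a half turn about z gives the same grasp; the last joint's range is limited). The gripper opens to 88 mm and grips with 3 to 60 N. Pads are 20 mm wide; open, the fingers measure 115 mm over their backs; the gripper's body (75 mm by 178 mm) begins 61 mm behind the grasp point.
Start: joints at [1.232, 0.359, 1.51, -0, 1.272, -0.115], TCP at [0.133, 0.585, 0.223] pointing down, gripper open.
Joint ranges: [-2.97, 2.97], [-1.01, 2.36], [0.21, 2.38], [-0.96, 4.11], [0.2, 2.71], [-2.98, 2.98]. Speed limits (rad/s): [2.39, 2.39, 3.14, 3.14, 3.14, 3.14].

## Interface

Orientations are given as a unit quaternion [w, x, y, z].
In Python, from cell import bot gives the robot as it stands. The module is installed in compiled form; this text tells all that it offers.
- The arm moves only by the tool send_rows, never from a script. Its argument "steps" is a list of rows, each a list of 5 numbers: the shift along the tool's x, y, z as a fraction of full scale, then the turn about the tool's z as a fraction of full scale, then the opening, from -1 (shut) to 1 (fully open). In form: [[x, y, z, turn, hand], ...]. A call has 1 to 10 rows; each row is the pose to reach, as a shift and turn from the pose commanded when the call began, along the tool's axes at that moment, turning the shorter way round; what a row does not reach only later rows make up. Full scale, the value 1, is 0.3 m for a shift and 180 degrees for a turn. A row lasts 1/12 s, in which the tool goes at most 41.7 mm and 7.16 degrees, less where a joint would pass 70% of its speed; a pose out of reach is approached as far as the arm can. A call with a number of a shift or a turn outside -1 to 1 is refused whole. A call with a gripper value outside its range is refused whole. The fingers move at their own pace and stop on an object; "squeeze" is the grip in N (left out, the last holds). Time passes only in rows, so rows that repeat a pose let the fingers close. It gives the time, the measured TCP pose, the force, the opening and the grip force at its end, in the units of the state.
- bot.get_state(): the state, without advancing time (a new reading comes with each control period).
- bot.grab_frame(name): name is "side" or "top"; returns a dict with "frame" (400x640x3 uint8, red, green, blue), "camera_matrix" (3x3 intrinsics, pixels), "cam_to_world" (4x4, takes a point from camera to world coordinates). Camera axes: x right, y up, looking along -z (the intrinsics and any distortion apply to the point x, -y, -z); pixel columns grow to the right and rows downward; lengths in m; the calibration is good to about 2 mm. A picture is of the moment at which its call begins. There is no depth.
- bot.close_job(): hands the job in; it is judged then, once.
The state is a dict: "t": time; "qpos": joint angles; "qd": joint speeds; "joint_torque": joint torques, N m; "eef_pos": TCP position; "orientation": TCP orientation; "ft_force": force on the tool from outside, world axes, zero at the start; "moment": the same for the moment, N m; "gripper_width": opening from 0.0 (shut) to 1.0 (fully open); "grip_force": force on a finger pad.
Only numpy, scipy, OpenCV 4.12 (cv2) and the standard library are available. Lean on these libraries where they do the work, as an engineer would, in place of code of your own. Each camera call takes 0.05 s, during which the arm holds its last target. There are 200 camera calls.

## Task

Make up the two kits for the guest's bedside. Reading caddy: slide the upright book down between the two books already in it, midway along them, until it stands on the caddy's floor, and lay the glasses case flat in the trough beside them. Long tray: lay the longer remote flat in the long compartment, set the flat tin in the square one and stand the small candle on the middle of that tin; leave the short remote and the clock where they are.

Things in the scene. Friction and masses are not known exactly. Their poses are not given: they have to be found in the camera images.
- book: Loose black book upright in a fixed plywood stand: 18 mm thick (y), 95 mm deep (x), 145 mm tall (z), about 0.17 kg. Origin: centre of underside, z up. The stand (110 x 60 mm, turned like the book) has a 26 mm slot with an 8 mm floor and walls 40 mm above the table; the book lifts straight out.
- case: Loose dark metal glasses case with rounded edges, lying flat: 110 mm (x) x 34 mm (y) x 28 mm high, about 0.09 kg. Origin at the centre of its underside, z up. 
- long_remote: Loose black remote control, the longer of the two, lying buttons up: 160 mm (x) x 46 mm (y) x 24 mm high, about 0.12 kg. Origin at the centre of its underside, z up. 
- short_remote: Loose black remote control, the shorter of the two: 105 mm (x) x 46 mm (y) x 22 mm high. Not part of either kit; stays where it is. Origin at the centre of its underside, z up. 
- flat_tin: Loose round bare-metal tin with a flat metal lid, wide and low: diameter 64 mm, 28 mm high, about 0.12 kg. Origin at the centre of its underside, z up. 
- candle: Loose small candle in a bare-metal tin, narrow and taller: diameter 46 mm, 45 mm high, white wax top with an 8 mm wick above it (look only), about 0.11 kg. Origin at the centre of its underside, z up. 
- caddy: Fixed light-wood caddy, 143 (x) x 183 (y) mm, floor 6 mm. Origin: centre of underside. Book bay centred at y -47.5 mm, inside 133 x 78 mm, walls 60 mm high at -y, 40 mm by the trough, 24 mm at x ends; two books in it, gap 12 to 15 mm at x 0, y -47.5 mm (within 1 mm). Open trough centred at x 0, y +41.5 mm, inside 133 (x) x 90 (y) mm, floor at 6 mm, rim 14 mm above the table.
- vol_b: The caddy book nearer the trough; its twin stands across the gap. 24 mm thick (y), 130 mm long (x), 88 mm high, spine up, top 94 mm above the table; spine rounded 12 mm, so the pair forms a 36 mm wide funnel over the gap. Each stays upright and slides only straight outward, up to 8 mm from its closest place, under about 1 N, and stays where pushed. Origin: centre of its underside.
- tray: Fixed medium-brown wooden tray, long and low: 94 mm (x) x 289 mm (y), floor 6 mm, rim and divider 14 mm above the table, 5 mm thick. Origin: centre of underside, z up. A divider across it leaves a long compartment centred at y -44.5 mm, inside 84 (x) x 190 (y) mm, and a square one centred at y +97.5 mm, inside 84 x 84 mm; both at x 0.
- clock: Loose white travel alarm clock standing beyond the caddy and tray: 40 mm (x) x 85 mm (y) x 65 mm high. Not part of either kit; stays where it is. Origin at the centre of its underside, z up. 

How it is judged:
By the outcome, as a careful person would: the job done as asked, in the order asked, and still so for the second after the job is handed in, with the robot touching nothing.
It also fails if it takes over 138 s, if anything falls off the work surface, if the arm or the gripper's body presses on something with over 40 N, if the wrist force passes 120 N, or if a joint passes its speed limit or range.

## Working session

There is one attempt and no reset: what is moved stays moved. The work goes in short steps, Python scripts to look and compute and a tool call to move; the robot and the scene stay as the last step left them, time stands still between calls to the robot, and variables do not carry over. Pictures are saved under pics/ and viewed, at most 16 in all, crops included, and the job is handed in when it is done.

Besides the shell and the picture viewer there is one more tool, called after "Call:" as name([rows], argument=value, ...), one row to a line, values as JSON. send_rows: Moves the arm, as the interface text tells. Shift numbers are shares of 0.3 m and turn numbers shares of 180 degrees, none past 1 either way. Its arguments: {"type":"object","properties":{"steps":{"type":"array","items":{"type":"array","items":{"type":"number","minimum":-1,"maximum":1}}},"squeeze":{"type":"number"}},"required":["steps"]}

```bash
mkdir -p pics
python3 - <<'E'
from cell import bot
import cv2,pickle
for n in("top","side"):
    f=bot.grab_frame(n);pickle.dump(f,open(n+".pkl","wb"))
    cv2.imwrite(f"pics/{n}0.png",f["frame"][...,::-1])
    print(n,f["camera_matrix"],f["cam_to_world"],f.keys())
s=bot.get_state();print(s,bot.pinch_z)
E
```

```text
top [[394.04992684   0.         320.7825748 ]
 [  0.         394.04992684 201.24138564]
 [  0.           0.           1.        ]] [[ 0.01003523  0.98683133 -0.16144105  0.41922445]
 [-0.99994413  0.0093671  -0.00489916 -0.0165385 ]
 [-0.00332241  0.1614812   0.9868702   1.13599847]
 [ 0.          0.          0.          1.        ]] dict_keys(['frame', 'camera_matrix', 'cam_to_world'])
side [[366.27950442   0.         319.84921565]
 [  0.         366.27950442 207.53397328]
 [  0.           0.           1.        ]] [[ 0.99137783  0.05547719 -0.11871088  0.52891349]
 [-0.12876411  0.58036442 -0.80411252 -0.70750179]
 [ 0.02428567  0.81246503  0.58250389  0.55925525]
 [ 0.          0.          0.          1.        ]] dict_keys(['frame', 'camera_matrix', 'cam_to_world'])
{'t': 0.1, 'qpos': array([ 1.23190734e+00,  3.59419876e-01,  1.51132201e+00, -1.34755272e-05,
        1.27245920e+00, -1.15100804e-01]), 'qd': array([-0.00091535, -0.00303651, -0.00063274,  0.00050359,  0.00046388,
       -0.00108061]), 'joint_torque': array([-3.30936418e-04, -5.16360962e+01, -2.71405381e+01,  6.78324234e-02,
        2.78343097e-02, -1.04390864e-05]), 'eef_pos': array([0.13296411, 0.58445769, 0.22190226]), 'orientation': array([-1.74715940e-04,  1.11658737e-01,  9.93746285e-01, -7.85034847e-04]), 'ft_force': array([ 1.05401245, -0.19951587,  0.19929734]), 'moment': array([-0.01242002,  0.04852341, -0.03170136]), 'grip_force': 0.0, 'gripper_width': 0.9982558501003861} 0.0187
```

View pics/top0.png

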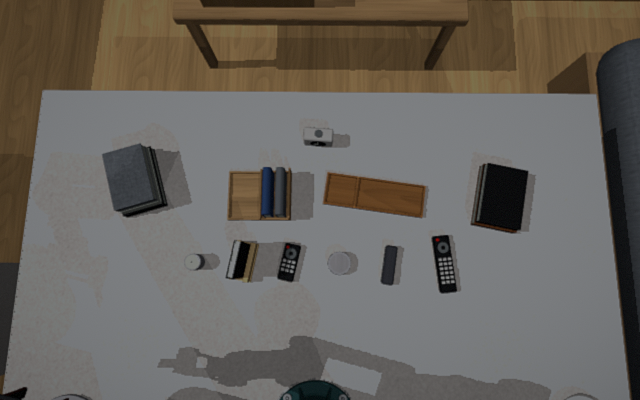

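View pics/side0.png

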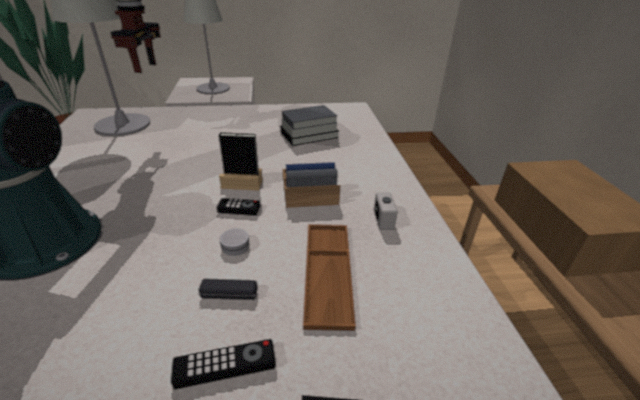

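Run:
```python
import cv2
im=cv2.imread("pics/top0.png")
for n,(x0,y0,w,h) in dict(L=(175,155,175,131),R=(315,160,155,140)).items():
    s=4.5 if n=="L" else 4.25
    c=cv2.resize(im[y0:y0+h,x0:x0+w],None,fx=s,fy=s,interpolation=cv2.INTER_CUBIC)
    c=cv2.convertScaleAbs(c,alpha=1.6,beta=10)
    for k in range(0,w,25): cv2.putText(c,str(x0+k),(int(k*s),10),0,.35,(0,0,255));cv2.line(c,(int(k*s),12),(int(k*s),18),(0,0,255))
    for k in range(0,h,25): cv2.putText(c,str(y0+k),(0,int(k*s)+4),0,.35,(0,0,255))
    cv2.imwrite(f"pics/c{n}.png",c)
```

```text
(no output)
```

View pics/cL.png

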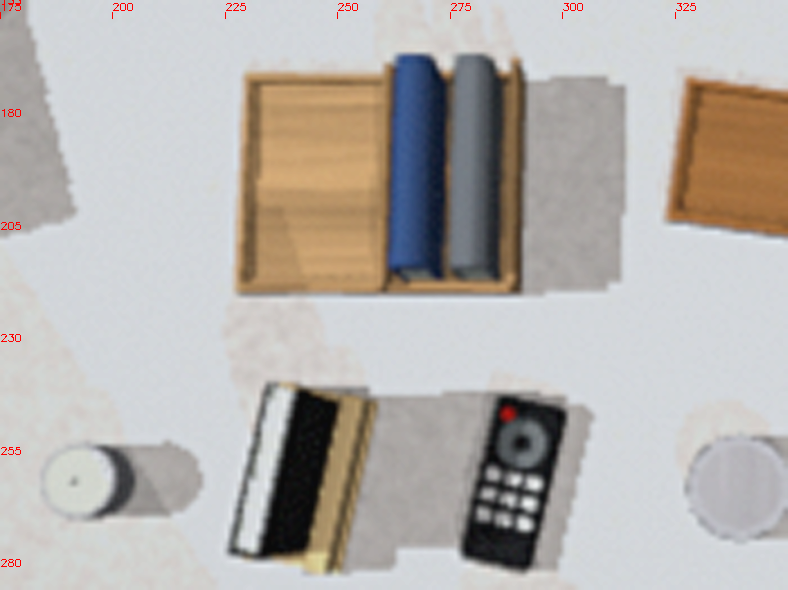

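View pics/cR.png

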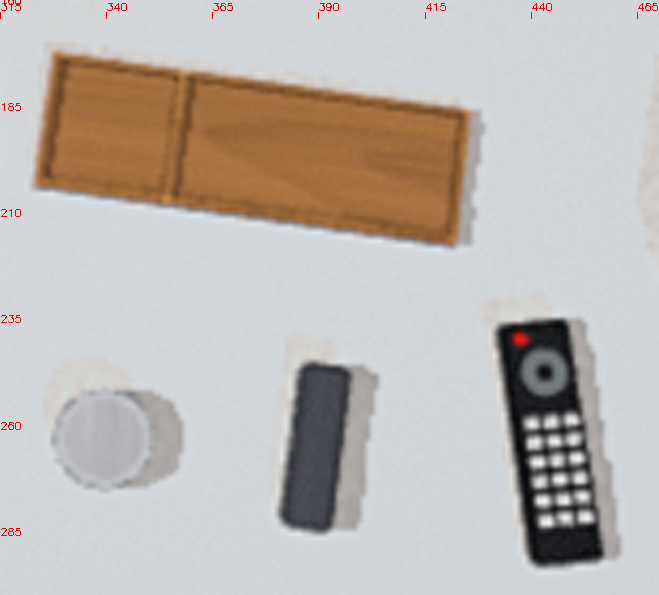

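The crops show these pixel positions:
- **Left crop:** caddy with the blue book next to the trough and the grey one beyond it. Book top (white pages) is near (234,260), the candle near (192,262) and the short remote near (289,262).
- **Right crop:** tray rim corners near (328,172), (426,186), (422,218) and (323,204). The tin is at (339,263), the case near (389,265) and the long remote near (445,264).

Next I'll fit poses to these corners.

```bash
cat > h.py <<'E'
import numpy as np,pickle
from scipy.optimize import least_squares
def load(n): return pickle.load(open(n+".pkl","rb"))
def proj(f,P):
    T=np.linalg.inv(f["cam_to_world"]);c=np.atleast_2d(P)@T[:3,:3].T+T[:3,3]
    p=np.c_[c[:,0],-c[:,1],-c[:,2]]@f["camera_matrix"].T
    return p[:,:2]/p[:,2:]
def place(q,L):
    L=np.atleast_2d(L)*1e-3;c,s=np.cos(q[2]),np.sin(q[2])
    return np.c_[q[0]+c*L[:,0]-s*L[:,1],q[1]+s*L[:,0]+c*L[:,1],L[:,2]]
def fit(f,L,px,yaw=True,q0=(.6,0,0)):
    px=np.array(px,float);m=np.array([1,1,1 if yaw else 0])
    r=least_squares(lambda q:(proj(f,place(q*m,L))-px).ravel(),q0)
    return r.x*m,np.abs(r.fun).max()
E
cat > fit.py <<'E'
from h import *
t=load("top");s=load("side")
Lc=lambda P:(np.array(P)+.5)/4.5-.5+[175,155]
Rc=lambda P:(np.array(P)+.5)/4.25-.5+[315,160]
box=lambda a,b,z:[(a,b,z),(a,-b,z),(-a,-b,z),(-a,b,z)]
O={}
O["caddy"]=([(71.5,91.5,14),(-71.5,91.5,0),(-71.5,-91.5,24)],Lc([(246,74),(237,294),(520,292)]))
O["tray"]=(box(47,144.5,14),Rc([(54,52),(471,110),(456,245),(36,187)]))
O["long"]=(box(80,23,24),Rc([(498,325),(567,320),(603,558),(533,566)]))
O["case"]=(box(55,17,18),Rc([(299,363),(351,367),(330,531),(280,527)]))
O["book"]=(box(47.5,9,153),Lc([(267,383),(297,386),(262,557),(229,552)]))
O["short"]=(box(52.5,23,22),Lc([(498,396),(567,408),(533,571),(462,556)]))
O["tin"]=([(0,0,28)],Rc([(102,440)]));O["candle"]=([(0,0,45)],Lc([(79,481.5)]))
Q={}
for k,(L,px) in O.items():
    q,e=fit(t,L,px,len(L)>1);Q[k]=q
    print(k,q[:2].round(4),"yaw",np.degrees(q[2]).round(1),"err px",e.round(2),"R",np.hypot(*q[:2]).round(3),"side",proj(s,place(q,L)).round(0).tolist())
q=Q["caddy"]
for n,y in(("volb",-28.75),("vola",-66.25)): print(n,((proj(t,place(q,[(65,y,90),(-65,y,90)]))-[175,155])*4.5).round())
pickle.dump(Q,open("Q.pkl","wb"))
E
python3 fit.py
```

```text
caddy [0.6188 0.167 ] yaw -0.1 err px 0.4 R 0.641 side [[327.0, 166.0], [280.0, 172.0], [283.0, 200.0]]
tray [ 0.6242 -0.1655] yaw -7.5 err px 0.57 R 0.646 side [[344.0, 224.0], [353.0, 325.0], [300.0, 324.0], [305.0, 223.0]]
long [ 0.4292 -0.356 ] yaw 6.2 err px 1.0 R 0.558 side [[270.0, 335.0], [273.0, 359.0], [167.0, 381.0], [169.0, 353.0]]
case [ 0.4241 -0.2031] yaw -7.7 err px 0.82 R 0.47 side [[256.0, 281.0], [253.0, 294.0], [195.0, 293.0], [200.0, 279.0]]
book [0.4339 0.2031] yaw -9.6 err px 0.54 R 0.479 side [[254.0, 133.0], [253.0, 136.0], [216.0, 134.0], [218.0, 132.0]]
short [0.4293 0.0759] yaw -10.9 err px 0.99 R 0.436 side [[258.0, 199.0], [255.0, 209.0], [213.0, 207.0], [218.0, 196.0]]
tin [ 0.4267 -0.0623] yaw 0.0 err px 0.0 R 0.431 side [[231.0, 236.0]]
candle [0.4268 0.3396] yaw 0.0 err px 0.0 R 0.545 side [[239.0, 148.0]]
volb [[411.  54.]
 [404. 266.]]
vola [[473.  54.]
 [467. 267.]]
```

Run:
```python
import cv2
im=cv2.imread("pics/side0.png")
x0,y0,w,h=165,120,240,170;s=3.3
c=cv2.resize(im[y0:y0+h,x0:x0+w],None,fx=s,fy=s,interpolation=cv2.INTER_CUBIC)
c=cv2.convertScaleAbs(c,alpha=1.5,beta=10)
for k in range(0,w,20): cv2.putText(c,str(x0+k),(int(k*s),10),0,.35,(0,0,255));cv2.line(c,(int(k*s),12),(int(k*s),18),(0,0,255))
for k in range(0,h,20): cv2.putText(c,str(y0+k),(0,int(k*s)+4),0,.35,(0,0,255))
cv2.imwrite("pics/cS.png",c)
```

```text
(no output)
```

View pics/cS.png

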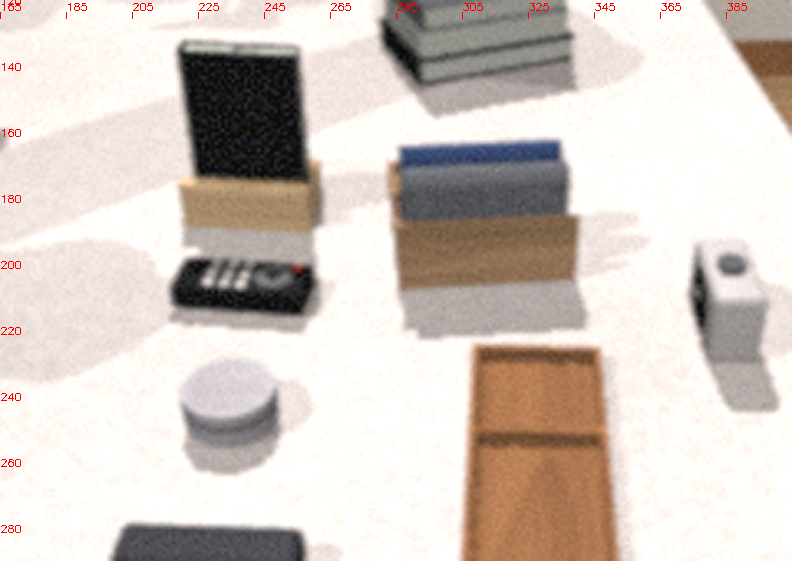

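```bash
cat >> h.py <<'E'
def rows(cur,tgt):
    """cur,tgt: (x,y,z,yaw deg of tool y axis from world +y) -> shift/turn fractions"""
    R=tool(cur[3]);d=(np.array(tgt[:3])-cur[:3])@R
    a=(tgt[3]-cur[3]+180)%360-180
    return np.r_[d/.3,-a/180].round(3)
def tool(yaw):
    a=np.radians(yaw);return np.array([[-np.cos(a),-np.sin(a),0],[-np.sin(a),np.cos(a),0],[0,0,-1]]).T
def pose(s):
    from scipy.spatial.transform import Rotation as Ro
    R=Ro.from_quat(np.r_[s["orientation"][1:],s["orientation"][0]]).as_matrix()
    return np.r_[s["eef_pos"],np.degrees(np.arctan2(-R[0,1],R[1,1]))],R
def chain(c,tg):
    for g in tg: print([round(float(v),4) for v in g],rows(c,g).tolist());c=np.array(g)
E
python3 - <<'E'
from h import *
from cell import bot
p,R=pose(bot.get_state());print(p,R.round(3),tool(p[3]).round(3))
f=load("side")
for sg in(-1,1): print(proj(f,p[:3]+sg*.044*R[:,1]))
chain(p,[(.434,.203,.30,-9.6)])
chain(p,[(.434,.203,.30,-9.6+180)])
E
```

```text
[  0.13296411   0.58445769   0.22190226 -12.82188289] [[-0.975  0.222 -0.001]
 [ 0.222  0.975 -0.002]
 [ 0.    -0.002 -1.   ]] [[-0.975  0.222  0.   ]
 [ 0.222  0.975  0.   ]
 [ 0.     0.    -1.   ]]
[[138.33112045  71.4146494 ]]
[[151.40472301  64.16309191]]
[0.434, 0.203, 0.3, -9.6] [-1.261, -1.017, -0.26, -0.018]
[0.434, 0.203, 0.3, 170.4] [-1.261, -1.017, -0.26, 0.982]
```

Call:
send_rows([
  [-0.63,-0.508,-0.26,-0.018,1],
  [-0.63,-0.508,-0.26,-0.018,1],
  [-0.63,-0.508,-0.26,-0.018,1],
  [-0.63,-0.508,-0.26,-0.018,1],
  [-0.63,-0.508,-0.26,-0.018,1],
  [-0.63,-0.508,-0.26,-0.018,1],
  [-0.63,-0.508,-0.26,-0.018,1],
])

```text
t: 0.68
eef_pos: [0.2872, 0.3909, 0.3026]
orientation: [0.002, 0.085, 0.996, -0.0]
ft_force: [0.3, -0.0, 0.1]
gripper_width: 0.998
grip_force: 0.0
```

Call:
send_rows([
  [-0.6,-0.543,0.2,0,1],
  [-0.6,-0.543,0.2,0,1],
  [-0.6,-0.543,0.2,0,1],
  [-0.6,-0.543,0.2,0,1],
  [-0.6,-0.543,0.2,0,1],
  [-0.6,-0.543,0.2,0,1],
  [-0.6,-0.543,0.2,0,1],
  [-0.6,-0.543,0.2,0,1],
  [-0.6,-0.543,0.2,0,1],
])

```text
t: 1.43
eef_pos: [0.4334, 0.2042, 0.2403]
orientation: [-0.001, 0.084, 0.996, 0.0]
ft_force: [0.1, 0.4, 0.6]
gripper_width: 0.995
grip_force: 0.0
```

Run:
```python
from h import *
from cell import bot
import cv2
s=bot.get_state();p,R=pose(s);print(s["t"],p,s["qpos"].round(2))
o=[]
for n,(x0,y0) in(("side",(180,60)),("top",(170,180))):
    f=bot.grab_frame(n);pickle.dump(f,open(n+"1.pkl","wb"))
    for k in(0,-1,1): print(n,proj(f,p[:3]+k*.044*R[:,1]))
    c=f["frame"][y0:y0+110,x0:x0+130,::-1]
    c=cv2.convertScaleAbs(cv2.resize(c,None,fx=3,fy=5 if 0 else 3,interpolation=cv2.INTER_CUBIC),alpha=1.5,beta=10);o.append(c)
cv2.imwrite("pics/p1.png",np.hstack(o))
```

```text
1.4333 [ 0.43341697  0.20421944  0.24028955 -9.64150907] [ 0.3   0.17  1.74  0.    1.24 -1.11]
side [[231.13695972 100.71422847]]
side [[226.77594324 107.08152968]]
side [[235.16737706  94.82961847]]
top [[224.13661406 258.33647792]]
top [[243.24402325 261.8421991 ]]
top [[205.08953375 254.84182555]]
```

View pics/p1.png

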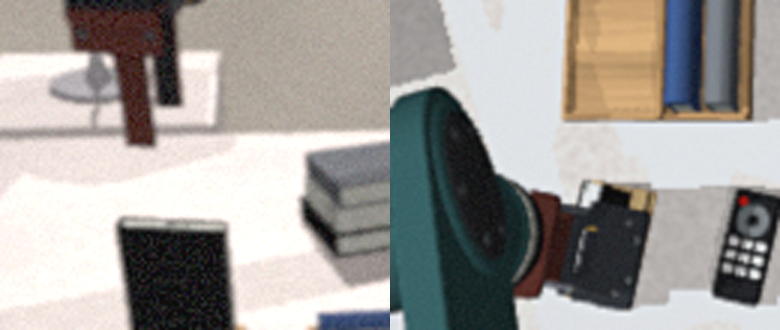

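Run:
```python
from h import *
s=load("side1");t=load("top")
q=pickle.load(open("Q.pkl","rb"))
b=q["book"];print(proj(s,place(b,[(47.5,-9,153),(-47.5,-9,153),(0,-9,153)])))
# joint estimate: side obs with bias, x shift
m=np.array([237.8,134.3])
for bias in ((0,0),(1.5,0),(1.8,-.8)):
  r=least_squares(lambda x:(proj(s,np.r_[place(np.r_[x[:2],b[2]],[(0,-9,153)])[0]])[0]-(m-np.array(bias))),b[:2]);print(bias,r.x)
print(proj(t,[[.4339,.2031,.153],[.4389,.2031,.153]]))
# side measurement of tin & tray corners with bias
for nm,z,px in(("tin",.028,(234.7,238.8)),("trayfarL",.014,(309,224.5)),("trayfarR",.014,(347,225.5)),("caddy -y wall top +x",.06,(165+578/3.3,120+215/3.3)),("caddy -y wall top -x",.06,(165+394/3.3,120+218/3.3)),("shortcorner",.022,(165+310/3.3,120+266/3.3))):
  for bias in((0,0),(1.7,0)):
    r=least_squares(lambda x:proj(s,np.r_[x,z])[0]-np.array(px)+np.array(bias),(.5,0));print(nm,bias,r.x.round(4))
print(q["tin"],place(q["tray"],[(47,144.5,14),(-47,144.5,14)]),place(q["caddy"],[(71.5,-91.5,60),(-71.5,-91.5,60)]))
```

```text
[[252.6528217  135.80433851]
 [216.21531699 134.39585256]
 [234.41897642 135.09951212]]
(0, 0) [0.44230978 0.20744681]
(1.5, 0) [0.43845498 0.20773842]
(1.8, -0.8) [0.43795404 0.20282839]
[[233.26795901 258.79683041]
 [233.36075389 256.75364817]]
tin (0, 0) [ 0.4348 -0.0736]
tin (1.7, 0) [ 0.4311 -0.0733]
trayfarL (0, 0) [ 0.6051 -0.0216]
trayfarL (1.7, 0) [ 0.6011 -0.0212]
trayfarR (0, 0) [ 0.6954 -0.0344]
trayfarR (1.7, 0) [ 0.6913 -0.034 ]
caddy -y wall top +x (0, 0) [0.6952 0.0744]
caddy -y wall top +x (1.7, 0) [0.6909 0.0748]
caddy -y wall top -x (0, 0) [0.5531 0.083 ]
caddy -y wall top -x (1.7, 0) [0.5488 0.0834]
shortcorner (0, 0) [0.4865 0.0793]
shortcorner (1.7, 0) [0.4822 0.0797]
[ 0.42673556 -0.06231981  0.        ] [[ 0.68966842 -0.02837489  0.014     ]
 [ 0.59647184 -0.01611123  0.014     ]] [[0.69014423 0.07540153 0.06      ]
 [0.54714442 0.07563668 0.06      ]]
```

The side view puts the near fingertip about 1.5 px right of where it projects. The two cameras differ by a near-constant few mm, which largely cancels between pick and place. The gripper straddles the book, so I'm grasping it now.

Call:
send_rows([
  [-0.01,-0.008,0.12,0,1],
  [-0.01,-0.008,0.24,0,1],
  [-0.01,-0.008,0.34,0,1],
  [-0.01,-0.008,0.43,0,1],
  [-0.01,-0.008,0.43,0,1],
  [-0.01,-0.008,0.43,0,-1],
  [-0.01,-0.008,0.43,0,-1],
  [-0.01,-0.008,0.43,0,-1],
  [-0.01,-0.008,0.43,0,-1],
  [-0.01,-0.008,0.43,0,-1],
], squeeze=25)

```text
t: 2.37
eef_pos: [0.4376, 0.2014, 0.1131]
orientation: [0.001, 0.083, 0.997, 0.0]
ft_force: [0.7, -0.7, -0.3]
gripper_width: 0.662
grip_force: 0.0
```

Call:
send_rows([
  [0,0,0,0,-1],
  [0,0,0,0,-1],
  [0,0,0,0,-1],
  [0,0,0,0,-1],
])

```text
t: 2.7
eef_pos: [0.4366, 0.201, 0.1117]
orientation: [0.0, 0.084, 0.996, -0.0]
ft_force: [0.2, -0.4, 0.2]
gripper_width: 0.358
grip_force: 0.0
```

Run:
```python
from h import *
from cell import bot
q=pickle.load(open("Q.pkl","rb"))
s=bot.get_state();p,R=pose(s);print(s["t"],p,s["ft_force"],s["moment"])
tg=place(q["caddy"],[(0,-47.5,0)])[0]+[.002,-.002,0];print(tg)
y=np.degrees(q["caddy"][2])
chain(p,[(*p[:2],.23,p[3]),(tg[0],tg[1],.23,y),(tg[0],tg[1],.109,y)])
```

```text
2.7 [ 0.43660148  0.20095211  0.1117404  -9.59121281] [ 0.24503801 -0.38132251  0.22734494] [-0.01662644  0.00904223 -0.03201501]
[0.62071668 0.11751905 0.        ]
[0.4366, 0.201, 0.23, -9.5912] [0.0, 0.0, -0.394, -0.0]
[0.6207, 0.1175, 0.23, -0.0942] [-0.651, -0.172, 0.0, -0.053]
[0.6207, 0.1175, 0.109, -0.0942] [0.0, 0.0, 0.403, -0.0]
```

Call:
send_rows([
  [0,0,0,0,-1],
  [0,0,0,0,-1],
  [0,0,0,0,-1],
  [0,0,0,0,-1],
  [0,0,0,0,-1],
])

```text
t: 3.12
eef_pos: [0.4366, 0.2011, 0.1116]
orientation: [-0.0, 0.084, 0.996, 0.0]
ft_force: [0.4, 1.5, -1.7]
gripper_width: 0.205
grip_force: 25.0
```

Call:
send_rows([
  [0,0,-0.05,0,-1],
  [0,0,-0.15,0,-1],
  [0,0,-0.27,0,-1],
  [0,0,-0.394,0,-1],
  [0,0,-0.394,0,-1],
  [0,0,-0.394,0,-1],
])

```text
t: 3.62
eef_pos: [0.4379, 0.2014, 0.2316]
orientation: [0.002, 0.083, 0.997, 0.001]
ft_force: [-0.4, -0.5, -2.3]
gripper_width: 0.204
grip_force: 25.0
```

Call:
send_rows([
  [-0.1,-0.026,0,-0.01,-1],
  [-0.2,-0.053,0,-0.02,-1],
  [-0.3,-0.079,0,-0.03,-1],
  [-0.4,-0.106,0,-0.04,-1],
  [-0.5,-0.132,0,-0.053,-1],
  [-0.58,-0.153,0,-0.053,-1],
  [-0.651,-0.172,0,-0.053,-1],
  [-0.651,-0.172,0,-0.053,-1],
  [-0.651,-0.172,0,-0.053,-1],
])

```text
t: 4.37
eef_pos: [0.6197, 0.1168, 0.2269]
orientation: [-0.002, 0.001, 1.0, -0.0]
ft_force: [-0.7, 0.3, -1.3]
gripper_width: 0.204
grip_force: 25.0
```

Run:
```python
from h import *
from cell import bot
import cv2
s=bot.get_state();p,R=pose(s);print(s["t"],p,s["gripper_width"],s["grip_force"],s["ft_force"])
o=[]
for n,(x0,y0) in(("side",(245,70)),("top",(200,130))):
    f=bot.grab_frame(n);pickle.dump(f,open(n+"2.pkl","wb"))
    c=f["frame"][y0:y0+125,x0:x0+130,::-1]
    o.append(cv2.convertScaleAbs(cv2.resize(c,None,fx=3,fy=3,interpolation=cv2.INTER_CUBIC),alpha=1.5,beta=10))
cv2.imwrite("pics/p2.png",np.hstack(o))
```

```text
4.3667 [ 0.6197153   0.11680214  0.22686237 -0.12061745] 0.2042813591008495 24.99914914369583 [-0.70764724  0.30334983 -1.25290425]
```

View pics/p2.png

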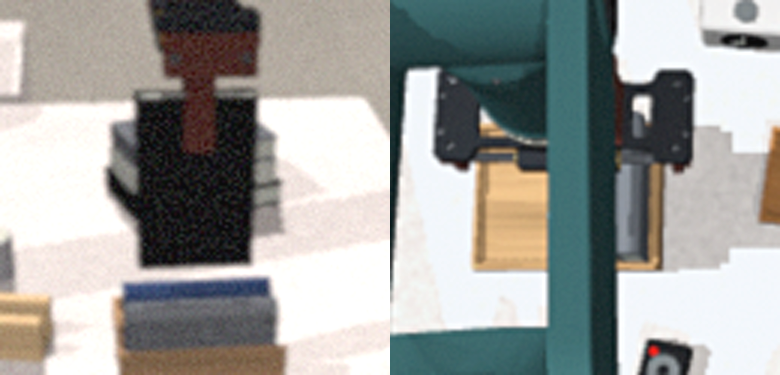

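Run:
```python
from h import *
s=load("side2")
print("bookbottom",proj(s,[[.6197+k,.1168-.009,.123] for k in(-.0475,.0475)]), "meas",(245+141/3,70+265/3),(245+252/3,70+264/3))
cy=.1175
th=np.radians(np.arange(0,181,5))
for nm,dy in(("volb",18.75),("vola",-18.75)):
    P=[[.6207,cy+dy*1e-3+.012*np.cos(a),.082+.012*np.sin(a)] for a in th]
    print(nm,proj(s,P)[:,1].min())
print("meas blue",70+282/3,"grey",70+298/3)
print("dv/dy",proj(s,[[.62,.12,.09],[.62,.13,.09]]))
print("wall top",proj(s,[[.6207,cy-.044,.06]]),"meas",70+347/3)
```

```text
bookbottom [[290.75712547 159.0366271 ]
 [328.35939035 157.54279444]] meas (292.0, 158.33333333333331) (329.0, 158.0)
volb 162.43893348490658
vola 169.50289519843014
meas blue 164.0 grey 169.33333333333331
dv/dy [[309.18455932 167.39726003]
 [308.78159351 165.51441908]]
wall top [[311.30230069 186.76012431]] meas 185.66666666666669
```

The side view shows the book centred over the caddy books (bottom edge at about u 310, spines at 311), with the gap about under it. Lowering it slowly.

Call:
send_rows([
  [-0.005,0,0.05,0,-1],
  [-0.005,0,0.08,0,-1],
  [-0.005,0,0.1,0,-1],
  [-0.005,0,0.12,0,-1],
  [-0.005,0,0.14,0,-1],
  [-0.005,0,0.16,0,-1],
  [-0.005,0,0.18,0,-1],
  [-0.005,0,0.2,0,-1],
  [-0.005,0,0.22,0,-1],
  [-0.005,0,0.24,0,-1],
])

```text
t: 5.3
eef_pos: [0.622, 0.1177, 0.1572]
orientation: [-0.0, 0.0, 1.0, 0.0]
ft_force: [0.7, -0.2, -0.3]
gripper_width: 0.204
grip_force: 25.0
```

Run:
```python
from h import *
from cell import bot
s=bot.get_state();p,R=pose(s);print(s["t"],p,s["gripper_width"],s["grip_force"],s["ft_force"],s["moment"])
```

```text
5.3 [ 0.62204719  0.11766614  0.15724211 -0.047168  ] 0.20368800751736293 24.998842477798462 [ 0.74399065 -0.20172243 -0.29480458] [ 0.15867827 -0.00726239  0.04166914]
```

Call:
send_rows([
  [0,0,0.02,0,-1],
  [0,0,0.045,0,-1],
  [0,0,0.07,0,-1],
  [0,0,0.095,0,-1],
  [0,0,0.12,0,-1],
  [0,0,0.14,0,-1],
  [0,0,0.15,0,-1],
  [0,0,0.158,0,-1],
  [0,0,0.162,0,-1],
  [0,0,0.162,0,-1],
])

```text
t: 6.13
eef_pos: [0.622, 0.1176, 0.1096]
orientation: [-0.0, 0.0, 1.0, -0.0]
ft_force: [0.2, 1.8, 0.8]
gripper_width: 0.205
grip_force: 25.0
```

Run:
```python
from h import *
from cell import bot
s=bot.get_state();p,R=pose(s);print(s["t"],p,s["gripper_width"],s["grip_force"],s["ft_force"],s["moment"])
```

```text
6.1333 [ 0.62197522  0.11756434  0.10956762 -0.04236907] 0.20456722630870416 24.99959170818329 [0.17013605 1.79954696 0.81456405] [0.08989624 0.30942148 0.0505834 ]
```

Call:
send_rows([
  [0,0,0.003,0,-1],
  [0,0,0.005,0,-1],
  [0,0,0.005,0,-1],
])

```text
t: 6.38
eef_pos: [0.6221, 0.1176, 0.1095]
orientation: [0.0, 0.0, 1.0, -0.0]
ft_force: [-3.9, -0.2, 10.7]
gripper_width: 0.204
grip_force: 25.0
```

Call:
send_rows([
  [0,0,0,0,0.4],
  [0,0,0,0,0.4],
  [0,0,0,0,0.4],
  [0,0,0,0,0.4],
  [0,0,-0.05,0,0.4],
  [0,0,-0.15,0,0.4],
  [0,0,-0.28,0,0.4],
  [0,0,-0.4,0,0.4],
  [0,0,-0.4,0,0.4],
], squeeze=20)

```text
t: 7.13
eef_pos: [0.6266, 0.118, 0.2356]
orientation: [0.006, 0.0, 1.0, 0.0]
ft_force: [1.0, 0.6, 0.9]
gripper_width: 0.699
grip_force: 0.0
```

Run:
```python
from h import *
from cell import bot
q=pickle.load(open("Q.pkl","rb"))
s=bot.get_state();p,R=pose(s);print(s["t"],p,s["qpos"].round(2),s["ft_force"])
c=q["case"];a=np.degrees(c[2]);x,y=c[:2]+[.002,-.002]
chain(p,[((x+p[0])/2,(y+p[1])/2,.23,a),(x,y,.08,a),(x,y,.012,a)])
```

```text
7.1333 [ 0.62664857  0.11797599  0.2355527  -0.03721205] [ 0.08  0.4   1.42 -0.    1.31 -1.49] [0.99525831 0.55853521 0.8701601 ]
[0.5264, -0.0435, 0.23, -7.689] [0.334, -0.539, 0.019, 0.043]
[0.4261, -0.2051, 0.08, -7.689] [0.259, -0.578, 0.5, -0.0]
[0.4261, -0.2051, 0.012, -7.689] [0.0, 0.0, 0.227, -0.0]
```

Call:
send_rows([
  [0.319,-0.539,0,0.043,0.4],
  [0.319,-0.539,0,0.043,0.4],
  [0.319,-0.539,0,0.043,0.4],
  [0.319,-0.539,0,0.043,0.4],
  [0.319,-0.539,0,0.043,0.4],
  [0.319,-0.539,0,0.043,0.4],
  [0.319,-0.539,0,0.043,0.4],
  [0.319,-0.539,0,0.043,0.4],
])

```text
t: 7.8
eef_pos: [0.527, -0.0435, 0.2278]
orientation: [0.0, 0.068, 0.998, 0.0]
ft_force: [0.5, 0.5, -0.2]
gripper_width: 0.7
grip_force: 0.0
```

Call:
send_rows([
  [0.259,-0.578,0.5,0,0.4],
  [0.259,-0.578,0.5,0,0.4],
  [0.259,-0.578,0.5,0,0.4],
  [0.259,-0.578,0.5,0,0.4],
  [0.259,-0.578,0.5,0,0.4],
  [0.259,-0.578,0.5,0,0.4],
  [0.259,-0.578,0.5,0,0.4],
  [0.259,-0.578,0.5,0,0.4],
  [0.259,-0.578,0.5,0,0.4],
])

```text
t: 8.55
eef_pos: [0.4272, -0.2048, 0.078]
orientation: [0.0, 0.068, 0.998, 0.0]
ft_force: [1.2, 0.6, 0.9]
gripper_width: 0.694
grip_force: 0.0
```

Run:
```python
from h import *
from cell import bot
import cv2
q=pickle.load(open("Q.pkl","rb"))
s=bot.get_state();p,R=pose(s);print(s["t"],p,s["qpos"].round(2),s["ft_force"])
o=[]
for n,(x0,y0,w,h,k) in(("side",(180,110,170,200,2.8)),("top",(225,165,70,100,5.6))):
    f=bot.grab_frame(n);pickle.dump(f,open(n+"3.pkl","wb"))
    c=f["frame"][y0:y0+h,x0:x0+w,::-1]
    o.append(cv2.convertScaleAbs(cv2.resize(c,None,fx=k,fy=k,interpolation=cv2.INTER_CUBIC),alpha=1.5,beta=10)[:560])
    for g in(-1,1): print(n,(proj(f,p[:3]+g*.031*R[:,1])-[x0,y0])*k)
cv2.imwrite("pics/p3.png",np.hstack(o)[:,:800])
x,y=q["case"][:2]+[.002,-.002];a=np.degrees(q["case"][2])
chain(p,[(x,y,.012,a)])
```

```text
8.55 [ 0.42715151 -0.20478779  0.07797348 -7.75653456] [-0.59  0.38  1.94  0.    0.83 -2.03] [1.15797078 0.63450171 0.88014926]
side [[110.35702495 467.9327537 ]]
side [[131.23318397 400.76084283]]
top [[1006.83795652  560.71850261]]
top [[876.59673599 541.50640174]]
[0.4261, -0.2051, 0.012, -7.689] [0.003, -0.001, 0.22, -0.0]
```

View pics/p3.png

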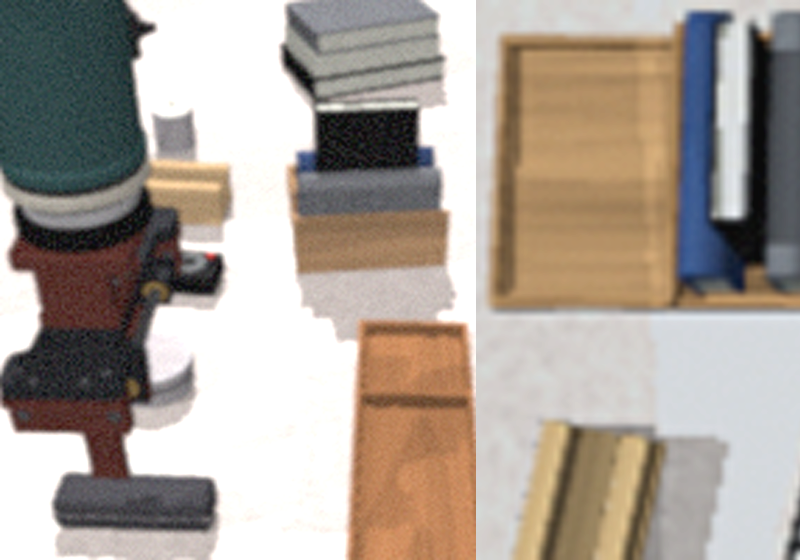

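The book stands upright between the caddy books, at side crop u 316–418 against walls at 295–448. The gripper is over the case, so I'm picking it with a high grasp (tips at 12 mm) to keep the gripper body clear of the books later.

Call:
send_rows([
  [0.003,-0.001,0.1,0,0.4],
  [0.003,-0.001,0.18,0,0.4],
  [0.003,-0.001,0.223,0,0.4],
  [0.003,-0.001,0.223,0,-1],
  [0.003,-0.001,0.223,0,-1],
  [0.003,-0.001,0.223,0,-1],
  [0.003,-0.001,0.223,0,-1],
  [0.003,-0.001,0.223,0,-1],
  [0.003,-0.001,0.223,0,-1],
], squeeze=20)

```text
t: 9.4
eef_pos: [0.4259, -0.2058, 0.0121]
orientation: [0.001, 0.068, 0.998, -0.001]
ft_force: [0.5, 2.8, 6.8]
gripper_width: 0.39
grip_force: 20.0
```

Run:
```python
from h import *
from cell import bot
q=pickle.load(open("Q.pkl","rb"));t=load("top3")
s=bot.get_state();p,R=pose(s);print(s["t"],p,s["gripper_width"],s["grip_force"],s["ft_force"])
Tc=lambda P:(np.array(P)+.5)/5.6-.5+[225,165]
b,e=fit(t,[(47.5,9,151),(47.5,-9,151),(-47.5,-9,151),(-47.5,9,151)],Tc([(722,26),(749,26),(742,219),(710,218)]));print("book",b,e)
c=q["caddy"];print("ideal",place(c,[(0,-47.5,0)]))
a=np.degrees(c[2]);g=place(c,[(0,62,0)])[0]+[.002,-.002,0]
chain(p,[(*p[:2],.20,p[3]),((g[0]+p[0])/2,(g[1]+p[1])/2,.20,a),(g[0],g[1],.10,a),(g[0],g[1],.019,a)])
```

```text
9.4 [ 0.42591858 -0.20581306  0.01208943 -7.79169253] 0.39012002740712076 20.001254081726074 [0.48219748 2.75468967 6.76059535]
book [ 0.61985984 -0.09866536 -0.05170401] 1.2874200419027204
ideal [[0.61871668 0.11951905 0.        ]]
[0.4259, -0.2058, 0.2, -7.7917] [0.0, 0.0, -0.626, -0.0]
[0.5234, 0.0106, 0.2, -0.0942] [-0.224, 0.759, 0.0, -0.043]
[0.6209, 0.227, 0.1, -0.0942] [-0.324, 0.722, 0.333, -0.0]
[0.6209, 0.227, 0.019, -0.0942] [0.0, 0.0, 0.27, -0.0]
```

Call:
send_rows([
  [0,0,-0.06,0,-1],
  [0,0,-0.17,0,-1],
  [0,0,-0.3,0,-1],
  [0,0,-0.43,0,-1],
  [0,0,-0.56,0,-1],
  [0,0,-0.626,0,-1],
  [0,0,-0.626,0,-1],
  [0,0,-0.626,0,-1],
])

```text
t: 10.07
eef_pos: [0.4254, -0.206, 0.2001]
orientation: [0.002, 0.068, 0.998, -0.001]
ft_force: [0.0, -0.1, -1.4]
gripper_width: 0.382
grip_force: 20.0
```

Call:
send_rows([
  [-0.028,0.095,0,-0.006,-1],
  [-0.056,0.19,0,-0.012,-1],
  [-0.084,0.285,0,-0.018,-1],
  [-0.112,0.38,0,-0.024,-1],
  [-0.14,0.475,0,-0.03,-1],
  [-0.168,0.57,0,-0.036,-1],
  [-0.196,0.665,0,-0.043,-1],
  [-0.224,0.759,0,-0.043,-1],
  [-0.224,0.759,0,-0.043,-1],
  [-0.224,0.759,0,-0.043,-1],
])

```text
t: 10.9
eef_pos: [0.5211, 0.0123, 0.1965]
orientation: [-0.002, -0.001, 1.0, 0.0]
ft_force: [-0.9, 1.1, -0.9]
gripper_width: 0.386
grip_force: 20.0
```

Call:
send_rows([
  [-0.04,0.09,0,0,-1],
  [-0.08,0.18,0,0,-1],
  [-0.12,0.27,0,0,-1],
  [-0.16,0.36,0,0,-1],
  [-0.2,0.45,0,0,-1],
  [-0.24,0.54,0,0,-1],
  [-0.28,0.63,0,0,-1],
  [-0.324,0.722,0,0,-1],
  [-0.324,0.722,0,0,-1],
  [-0.324,0.722,0,0,-1],
])

```text
t: 11.73
eef_pos: [0.6191, 0.2271, 0.1968]
orientation: [-0.001, -0.0, 1.0, -0.001]
ft_force: [0.0, -0.4, -0.3]
gripper_width: 0.381
grip_force: 20.0
```

Run:
```python
from h import *
from cell import bot
s=bot.get_state();p,R=pose(s);print(s["t"],p,s["gripper_width"],s["grip_force"],s["ft_force"])
chain(p,[(.621,.227,.0185,-.1)])
```

```text
11.7333 [0.61906945 0.22711828 0.19679032 0.00873937] 0.3812488091091809 19.999074339866638 [ 0.01575794 -0.39038734 -0.27937167]
[0.621, 0.227, 0.0185, -0.1] [-0.006, -0.0, 0.594, 0.001]
```

Call:
send_rows([
  [-0.003,0,0.1,0,-1],
  [-0.003,0,0.2,0,-1],
  [-0.003,0,0.3,0,-1],
  [-0.003,0,0.4,0,-1],
  [-0.003,0,0.48,0,-1],
  [-0.003,0,0.53,0,-1],
  [-0.003,0,0.56,0,-1],
  [-0.003,0,0.58,0,-1],
  [-0.003,0,0.595,0,-1],
  [-0.003,0,0.6,0,-1],
])

```text
t: 12.57
eef_pos: [0.6206, 0.2268, 0.0187]
orientation: [0.0, 0.001, 1.0, -0.0]
ft_force: [-0.2, -0.2, -0.8]
gripper_width: 0.383
grip_force: 20.0
```

Run:
```python
from h import *
from cell import bot
import cv2
s=bot.get_state();p,R=pose(s);print(s["t"],p,s["gripper_width"],s["grip_force"],s["ft_force"])
f=bot.grab_frame("side");x0,y0,w,h=230,80,140,120
c=cv2.convertScaleAbs(cv2.resize(f["frame"][y0:y0+h,x0:x0+w,::-1],None,fx=4,fy=4,interpolation=cv2.INTER_CUBIC),alpha=1.5,beta=10)
cv2.imwrite("pics/p4.png",c)
```

```text
12.5667 [ 0.62062902  0.22684365  0.01869148 -0.07677063] 0.38349377879838936 19.998964369297028 [-0.24523875 -0.17280026 -0.75734021]
```

View pics/p4.png

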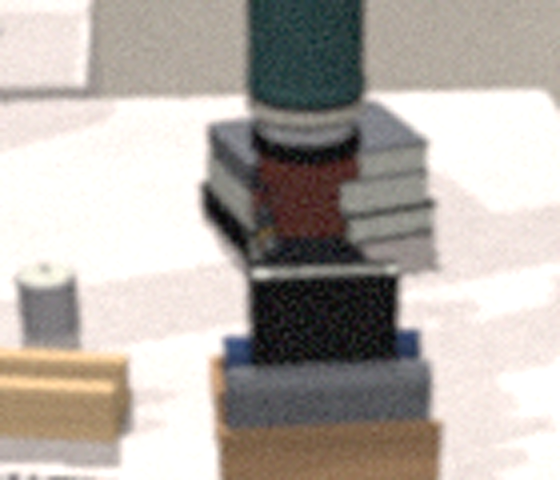

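The gripper body clears the standing book, and the case is about 0.7 mm above the trough floor. Releasing.

Call:
send_rows([
  [0,0,0.002,0,-1],
  [0,0,0.002,0,0.15],
  [0,0,0.002,0,0.15],
  [0,0,0.002,0,0.15],
  [0,0,0.002,0,0.15],
  [0,0,-0.05,0,0.15],
  [0,0,-0.17,0,0.15],
  [0,0,-0.3,0,0.4],
  [0,0,-0.43,0,0.4],
  [0,0,-0.56,0,0.4],
])

```text
t: 13.45
eef_pos: [0.6201, 0.2275, 0.1884]
orientation: [-0.0, 0.0, 1.0, -0.0]
ft_force: [0.5, 0.6, -0.6]
gripper_width: 0.696
grip_force: 0.0
```

Run:
```python
from h import *
from cell import bot
q=pickle.load(open("Q.pkl","rb"))
s=bot.get_state();p,R=pose(s);print(s["t"],p,s["gripper_width"],s["ft_force"])
c=[.6206,.2268,.0187+.168,-.1]
x,y=q["long"][:2]+[.002,-.002];a=np.degrees(q["long"][2])
m=lambda k:np.r_[.6206+(x-.6206)*k,.2268+(y-.2268)*k]
chain(c,[(*c[:2],.22,c[3]),(*m(.35),.22,a/2),(*m(.7),.22,a),(x,y,.08,a),(x,y,.011,a)])
```

```text
13.45 [ 0.62005737  0.22752486  0.18843935 -0.03565829] 0.6956346696996153 [ 0.47632347  0.55537221 -0.5969375 ]
[0.6206, 0.2268, 0.22, -0.1] [0.0, 0.0, -0.111, -0.0]
[0.5543, 0.0221, 0.22, 3.0771] [0.22, -0.683, 0.0, -0.018]
[0.488, -0.1826, 0.22, 6.1542] [0.257, -0.669, 0.0, -0.017]
[0.4312, -0.358, 0.08, 6.1542] [0.251, -0.561, 0.467, -0.0]
[0.4312, -0.358, 0.011, 6.1542] [0.0, 0.0, 0.23, -0.0]
```

Call:
send_rows([
  [0.01,-0.02,-0.111,0,0.6],
  [0.22,-0.683,-0.111,-0.018,0.6],
  [0.22,-0.683,-0.111,-0.018,0.6],
  [0.22,-0.683,-0.111,-0.018,0.6],
  [0.22,-0.683,-0.111,-0.018,0.6],
  [0.22,-0.683,-0.111,-0.018,0.6],
  [0.22,-0.683,-0.111,-0.018,0.6],
  [0.22,-0.683,-0.111,-0.018,0.6],
])

```text
t: 14.12
eef_pos: [0.5538, 0.0209, 0.2204]
orientation: [0.0, -0.026, 1.0, -0.0]
ft_force: [-0.4, 0.9, -0.1]
gripper_width: 0.799
grip_force: 0.0
```

Call:
send_rows([
  [0.257,-0.669,0,-0.017,0.6],
  [0.257,-0.669,0,-0.017,0.6],
  [0.257,-0.669,0,-0.017,0.6],
  [0.257,-0.669,0,-0.017,0.6],
  [0.257,-0.669,0,-0.017,0.6],
  [0.257,-0.669,0,-0.017,0.6],
  [0.257,-0.669,0,-0.017,0.6],
])

```text
t: 14.7
eef_pos: [0.489, -0.1833, 0.2202]
orientation: [0.0, -0.053, 0.999, -0.0]
ft_force: [-0.7, 0.6, -0.4]
gripper_width: 0.801
grip_force: 0.0
```

Call:
send_rows([
  [0.251,-0.561,0.467,0,0.6],
  [0.251,-0.561,0.467,0,0.6],
  [0.251,-0.561,0.467,0,0.6],
  [0.251,-0.561,0.467,0,0.6],
  [0.251,-0.561,0.467,0,0.6],
  [0.251,-0.561,0.467,0,0.6],
  [0.251,-0.561,0.467,0,0.6],
  [0.251,-0.561,0.467,0,0.6],
  [0.251,-0.561,0.467,0,0.6],
])

```text
t: 15.45
eef_pos: [0.4335, -0.3557, 0.0803]
orientation: [0.0, -0.055, 0.998, 0.0]
ft_force: [-0.2, 0.4, -0.6]
gripper_width: 0.8
grip_force: 0.0
```

Run:
```python
from h import *
from cell import bot
import cv2
s=bot.get_state();p,R=pose(s);print(s["t"],p,s["qpos"].round(2),s["gripper_width"],s["ft_force"])
o=[]
for n,(x0,y0,w,h,k) in(("side",(120,250,180,150,2.6)),("top",(215,160,80,97.5,4))):
    f=bot.grab_frame(n);pickle.dump(f,open(n+"4.pkl","wb"));h=int(h)
    c=f["frame"][y0:y0+h,x0:x0+w,::-1]
    o.append(cv2.convertScaleAbs(cv2.resize(c,None,fx=k,fy=k,interpolation=cv2.INTER_CUBIC),alpha=1.5,beta=10)[:388])
    if n=="side":
      for z in(.08,.024): print((proj(f,[[*p[:2],z]])-[x0,y0])*k)
cv2.imwrite("pics/p5.png",np.hstack(o))
q=pickle.load(open("Q.pkl","rb"))
chain(p,[(*(q["long"][:2]+[.002,-.002]),.011,np.degrees(q["long"][2]))])
```

```text
15.45 [ 0.43354751 -0.35573736  0.0802898   6.33670494] [-0.81  0.47  1.74  0.    0.93 -2.49] 0.8002073507564699 [-0.23996038  0.38620457 -0.57856294]
[[257.66027093 219.04702213]]
[[270.088374   274.90260866]]
[0.4312, -0.358, 0.011, 6.1542] [0.009, -0.007, 0.231, 0.001]
```

View pics/p5.png

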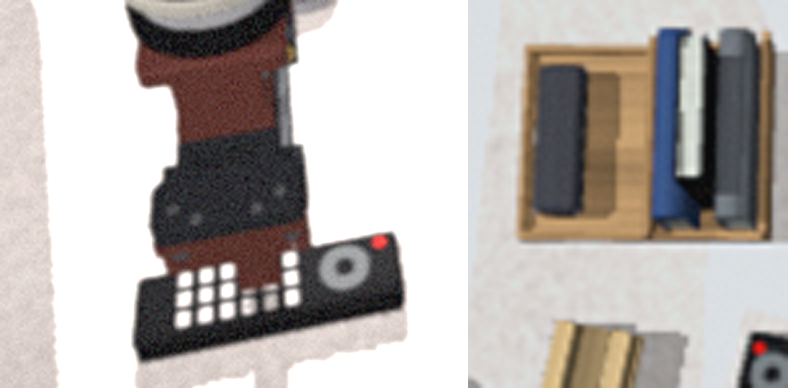

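The case lies flat in the trough (top crop 537–585), and the gripper is centred over the long remote. Grasping it.

Call:
send_rows([
  [0.004,-0.003,0.1,0,0.6],
  [0.004,-0.003,0.18,0,0.6],
  [0.004,-0.003,0.23,0,0.6],
  [0.004,-0.003,0.23,0,0.6],
  [0.004,-0.003,0.23,0,-1],
  [0.004,-0.003,0.23,0,-1],
  [0.004,-0.003,0.23,0,-1],
  [0.004,-0.003,0.23,0,-1],
  [0.004,-0.003,0.23,0,-1],
  [0.004,-0.003,0.23,0,-1],
], squeeze=25)

```text
t: 16.38
eef_pos: [0.4318, -0.3591, 0.0122]
orientation: [0.001, -0.054, 0.999, -0.001]
ft_force: [0.5, 1.6, 7.2]
gripper_width: 0.521
grip_force: 25.0
```

Call:
send_rows([
  [0,0,-0.03,0,-1],
  [0,0,-0.1,0,-1],
  [0,0,-0.2,0,-1],
  [0,0,-0.3,0,-1],
  [0,0,-0.3,0,-1],
  [0,0,-0.3,0,-1],
])

```text
t: 16.88
eef_pos: [0.432, -0.3597, 0.1031]
orientation: [0.001, -0.055, 0.999, -0.002]
ft_force: [0.2, 0.6, -2.3]
gripper_width: 0.522
grip_force: 25.0
```

Run:
```python
from h import *
from cell import bot
q=pickle.load(open("Q.pkl","rb"))
s=bot.get_state();p,R=pose(s);print(s["t"],p,s["qpos"].round(2),s["gripper_width"],s["grip_force"])
g=place(q["tray"],[(0,-44.5,0)])[0]+[.002,-.002,0];a=np.degrees(q["tray"][2])-90
m=(g[:2]+p[:2])/2
chain(p,[(*m,.13,(p[3]+a)/2),(g[0],g[1],.10,a),(g[0],g[1],.0175,a)])
```

```text
16.8833 [ 0.43196182 -0.35972107  0.10309848  6.25478237] [-0.82  0.44  1.73 -0.    0.97 -2.5 ] 0.522487506638393 24.998922049999237
[0.5262, -0.2857, 0.13, -45.6208] [-0.339, 0.211, -0.09, 0.288]
[0.6204, -0.2116, 0.1, -97.4964] [-0.043, 0.397, 0.1, 0.288]
[0.6204, -0.2116, 0.0175, -97.4964] [0.0, 0.0, 0.275, -0.0]
```

Call:
send_rows([
  [-0.05,0.03,-0.03,0.038,-1],
  [-0.1,0.06,-0.06,0.076,-1],
  [-0.15,0.09,-0.09,0.114,-1],
  [-0.2,0.12,-0.09,0.152,-1],
  [-0.25,0.15,-0.09,0.19,-1],
  [-0.3,0.185,-0.09,0.228,-1],
  [-0.339,0.211,-0.09,0.266,-1],
  [-0.339,0.211,-0.09,0.288,-1],
  [-0.339,0.211,-0.09,0.288,-1],
])

```text
t: 17.63
eef_pos: [0.5246, -0.2831, 0.1262]
orientation: [-0.002, 0.388, 0.922, 0.0]
ft_force: [-1.0, 0.3, -1.3]
gripper_width: 0.522
grip_force: 25.0
```

Call:
send_rows([
  [-0.006,0.055,0,0.038,-1],
  [-0.012,0.11,0,0.076,-1],
  [-0.018,0.165,0,0.114,-1],
  [-0.024,0.22,0,0.152,-1],
  [-0.03,0.275,0,0.19,-1],
  [-0.036,0.33,0,0.228,-1],
  [-0.043,0.397,0.05,0.266,-1],
  [-0.043,0.397,0.1,0.288,-1],
  [-0.043,0.397,0.1,0.288,-1],
  [-0.043,0.397,0.1,0.288,-1],
])

```text
t: 18.47
eef_pos: [0.6172, -0.2099, 0.096]
orientation: [-0.002, 0.75, 0.661, -0.001]
ft_force: [0.5, 0.2, -1.4]
gripper_width: 0.521
grip_force: 25.0
```

Run:
```python
from h import *
from cell import bot
import cv2
s=bot.get_state();p,R=pose(s);print(s["t"],p,s["qpos"].round(2),s["gripper_width"],s["ft_force"])
o=[]
for n,(x0,y0,w,h,k) in(("side",(280,200,110,145,3.5)),("top",(310,150,135,145,3.5)),):
    f=bot.grab_frame(n)
    c=f["frame"][y0:y0+h,x0:x0+w,::-1]
    o.append(cv2.convertScaleAbs(cv2.resize(c,None,fx=k,fy=k,interpolation=cv2.INTER_CUBIC),alpha=1.5,beta=10))
cv2.imwrite("pics/p6.png",np.hstack(o)[:,:800])
q=pickle.load(open("Q.pkl","rb"))
g=place(q["tray"],[(0,-44.5,0)])[0]+[.002,-.002,0];a=np.degrees(q["tray"][2])-90
chain(p,[(g[0],g[1],.0185,a)])
```

```text
18.4667 [ 6.17195814e-01 -2.09939238e-01  9.60261187e-02 -9.71935846e+01] [-0.43  0.56  1.51 -0.    1.07 -0.31] 0.520865306224204 [ 0.46634247  0.15342027 -1.37043808]
[0.6204, -0.2116, 0.0185, -97.4964] [-0.004, 0.011, 0.258, 0.002]
```

View pics/p6.png

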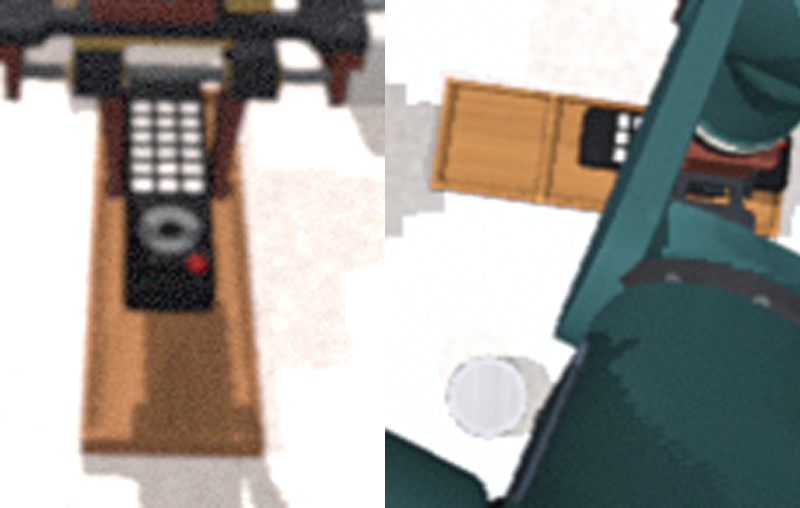

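The remote hangs centred over the long compartment: side crop 125–213 against the tray at 85–262. Lowering it.

Call:
send_rows([
  [-0.002,0.005,0.05,0.001,-1],
  [-0.002,0.005,0.12,0.001,-1],
  [-0.002,0.005,0.18,0.001,-1],
  [-0.002,0.005,0.22,0.001,-1],
  [-0.002,0.005,0.245,0.001,-1],
  [-0.002,0.005,0.262,0.001,-1],
  [-0.002,0.005,0.262,0.001,-1],
])

```text
t: 19.15
eef_pos: [0.6206, -0.2115, 0.019]
orientation: [-0.0, 0.752, 0.659, -0.0]
ft_force: [0.4, 0.2, -2.2]
gripper_width: 0.52
grip_force: 25.0
```

Call:
send_rows([
  [0,0,0.003,0,-1],
  [0,0,0.003,0,0.36],
  [0,0,0.003,0,0.36],
  [0,0,0.003,0,0.36],
  [0,0,0.003,0,0.36],
  [0,0,-0.05,0,0.36],
  [0,0,-0.15,0,0.36],
  [0,0,-0.28,0,1],
  [0,0,-0.28,0,1],
  [0,0,-0.28,0,1],
])

```text
t: 19.98
eef_pos: [0.6229, -0.2121, 0.1065]
orientation: [0.003, 0.752, 0.659, 0.001]
ft_force: [-0.2, -0.3, -0.7]
gripper_width: 0.866
grip_force: 0.0
```

Run:
```python
from h import *
from cell import bot
s=bot.get_state();p,R=pose(s);print(s["t"],p)
q=pickle.load(open("Q.pkl","rb"))
x,y=q["tin"][:2]+[.002,-.002]
chain(p,[(x,y,.09,-97.5),(x,y,.011,-97.5)])
```

```text
19.9833 [  0.6229064   -0.21212996   0.10647159 -97.59561486]
[0.4287, -0.0643, 0.09, -97.5] [0.403, -0.707, 0.055, -0.001]
[0.4287, -0.0643, 0.011, -97.5] [0.0, 0.0, 0.263, -0.0]
```

Call:
send_rows([
  [0.403,-0.698,0.043,0,1],
  [0.403,-0.698,0.043,0,1],
  [0.403,-0.698,0.043,0,1],
  [0.403,-0.698,0.043,0,1],
  [0.403,-0.698,0.043,0,1],
  [0.403,-0.698,0.043,0,1],
  [0.403,-0.698,0.043,0,1],
  [0.403,-0.698,0.043,0,1],
  [0.403,-0.698,0.043,0,1],
  [0.403,-0.698,0.043,0,1],
])

```text
t: 20.82
eef_pos: [0.431, -0.0645, 0.0904]
orientation: [0.001, 0.753, 0.659, 0.0]
ft_force: [0.3, -0.1, 0.7]
gripper_width: 0.998
grip_force: 0.0
```

Run:
```python
from h import *
from cell import bot
import cv2
s=bot.get_state();p,R=pose(s);print(s["t"],p,s["qpos"].round(2))
o=[]
for n,(x0,y0,w,h,k) in(("side",(170,170,200,160,2.5)),("top",(320,150,130,130,3))):
    f=bot.grab_frame(n);pickle.dump(f,open(n+"5.pkl","wb"))
    c=f["frame"][y0:y0+h,x0:x0+w,::-1]
    o.append(cv2.convertScaleAbs(cv2.resize(c,None,fx=k,fy=k,interpolation=cv2.INTER_CUBIC),alpha=1.5,beta=10)[:390])
    if n=="side":
      for z in(.09,.028): print(z,((proj(f,[[*p[:2],z]])-[x0,y0])*k).round(1))
cv2.imwrite("pics/p7.png",np.hstack([i[:390] for i in o]))
```

```text
20.8167 [ 4.30962188e-01 -6.45162748e-02  9.04483883e-02 -9.76220320e+01] [-0.31  0.31  2.01 -0.    0.82 -0.17]
0.09 [[149.7 109.7]]
0.028 [[158.  165.6]]
```

View pics/p7.png

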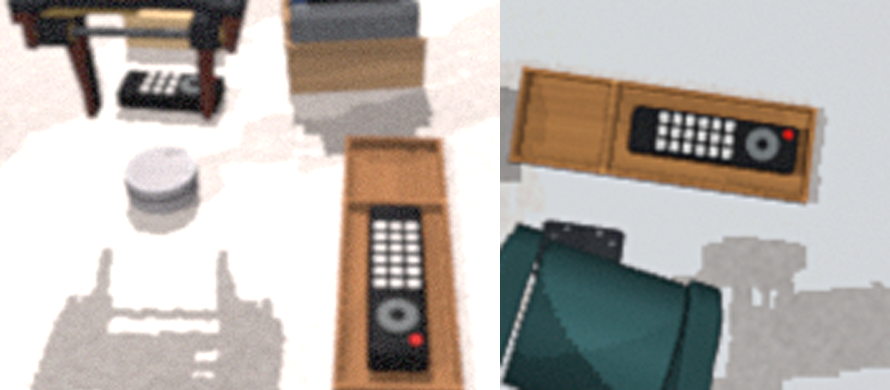

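Run:
```python
from h import *
t=load("top3");
Tc=lambda P:(np.array(P)-[476,0]+.5)/5.6-.5+[225,165]
b,e=fit(t,[(47.5,9,151),(47.5,-9,151),(-47.5,-9,151),(-47.5,9,151)],Tc([(722,26),(749,26),(742,219),(710,218)]));print("book",b,e,"TCP .622 .1176")
t=load("top5");g=t["frame"]
# remote in tray, corners from crop
Tc=lambda P:(np.array(P)-[500,0]+.5)/3-.5+[320,150]
b,e=fit(t,[(80,23,30),(80,-23,30),(-80,-23,30),(-80,23,30)],Tc([(800,128),(795,173),(630,151),(634,106)]),q0=(.6,-.2,-1.7));print("remote",b,e,"TCP .6206 -.2115")
# case: top4
t=load("top4")
Tc=lambda P:(np.array(P)-[468,0]+.5)/4-.5+[215,160]
b,e=fit(t,[(55,17,24),(55,-17,24),(-55,-17,24),(-55,17,24)],Tc([(539,64),(586,66),(583,216),(535,213)]));print("case",b,e,"TCP .6206 .2268")
```

```text
book [ 0.61783281  0.11800401 -0.01618447] 1.1812485841840044 TCP .622 .1176
remote [ 0.61681736 -0.21147841 -1.69523369] 0.6496519083970611 TCP .6206 -.2115
case [0.6187342  0.22725632 0.01571629] 0.5824715269674243 TCP .6206 .2268
```

Comparing placed items with the TCP at release, the top camera reads about 4 mm low in x and has no y bias. I'm applying that correction from here on. The remote lies flat in the long compartment, so next is the tin.

Call:
send_rows([
  [0.006,0,0.1,0,1],
  [0.006,0,0.2,0,1],
  [0.006,0,0.262,0,1],
  [0.006,0,0.262,0,1],
  [0.006,0,0.262,0,-1],
  [0.006,0,0.262,0,-1],
  [0.006,0,0.262,0,-1],
  [0.006,0,0.262,0,-1],
  [0.006,0,0.262,0,-1],
  [0.006,0,0.262,0,-1],
], squeeze=20)

```text
t: 21.75
eef_pos: [0.4305, -0.0622, 0.0128]
orientation: [0.001, 0.752, 0.659, 0.001]
ft_force: [-1.0, -0.5, 8.2]
gripper_width: 0.72
grip_force: 20.0
```

Call:
send_rows([
  [0,0,-0.03,0,-1],
  [0,0,-0.1,0,-1],
  [0,0,-0.2,0,-1],
  [0,0,-0.25,0,-1],
  [0,0,-0.25,0,-1],
])

```text
t: 22.17
eef_pos: [0.4314, -0.0624, 0.09]
orientation: [0.003, 0.752, 0.659, 0.002]
ft_force: [0.3, 1.0, -1.4]
gripper_width: 0.725
grip_force: 20.0
```

Run:
```python
from h import *
from cell import bot
s=bot.get_state();p,R=pose(s);print(s["t"],p,s["gripper_width"],s["grip_force"])
q=pickle.load(open("Q.pkl","rb"))
g=place(q["tray"],[(0,97.5,0)])[0]+[.0038,-.0003,0]
chain(p,[(g[0],g[1],.085,-97.5),(g[0],g[1],.018,-97.5)])
```

```text
22.1667 [ 4.31403892e-01 -6.23799283e-02  9.00383371e-02 -9.75902887e+01] 0.7247662908507337 19.998925030231476
[0.6407, -0.0691, 0.085, -97.5] [0.07, 0.695, 0.017, -0.001]
[0.6407, -0.0691, 0.018, -97.5] [0.0, 0.0, 0.223, -0.0]
```

Call:
send_rows([
  [0.01,0.1,0.017,0,-1],
  [0.02,0.2,0.017,0,-1],
  [0.03,0.3,0.017,0,-1],
  [0.04,0.4,0.017,0,-1],
  [0.05,0.5,0.017,0,-1],
  [0.06,0.6,0.017,0,-1],
  [0.07,0.695,0.017,0,-1],
  [0.07,0.695,0.017,0,-1],
  [0.07,0.695,0.017,0,-1],
  [0.07,0.695,0.017,0,-1],
])

```text
t: 23.0
eef_pos: [0.6368, -0.0682, 0.0804]
orientation: [-0.001, 0.752, 0.659, -0.001]
ft_force: [-0.4, -0.3, -1.0]
gripper_width: 0.723
grip_force: 20.0
```

Run:
```python
from h import *
from cell import bot
s=bot.get_state();p,R=pose(s);print(s["t"],p,s["gripper_width"],s["grip_force"])
chain(p,[(.6407,-.0691,.019,-97.5)])
```

```text
23.0 [ 6.36781923e-01 -6.82044819e-02  8.03593510e-02 -9.75927386e+01] 0.7230970828894979 19.998721182346344
[0.6407, -0.0691, 0.019, -97.5] [-0.001, 0.013, 0.205, -0.001]
```

Call:
send_rows([
  [0,0.005,0.05,0,-1],
  [0,0.005,0.11,0,-1],
  [0,0.005,0.15,0,-1],
  [0,0.005,0.18,0,-1],
  [0,0.005,0.195,0,-1],
  [0,0.005,0.2,0,-1],
  [0,0.005,0.2,0,-1],
])

```text
t: 23.58
eef_pos: [0.64, -0.0688, 0.0216]
orientation: [-0.0, 0.752, 0.659, -0.0]
ft_force: [0.1, -0.7, -0.2]
gripper_width: 0.723
grip_force: 20.0
```

Call:
send_rows([
  [0,0,0.005,0,-1],
  [0,0,0.009,0,-1],
  [0,0,0.009,0,-1],
  [0,0,0.009,0,0.9],
  [0,0,0.009,0,0.9],
  [0,0,0.009,0,0.9],
  [0,0,0.009,0,0.9],
  [0,0,-0.05,0,0.9],
  [0,0,-0.17,0,0.9],
  [0,0,-0.3,0,0.9],
])

```text
t: 24.42
eef_pos: [0.6383, -0.0684, 0.1107]
orientation: [-0.002, 0.752, 0.659, -0.002]
ft_force: [0.3, 0.3, 0.5]
gripper_width: 0.952
grip_force: 0.0
```

Run:
```python
from h import *
from cell import bot
s=bot.get_state();p,R=pose(s);print(s["t"],p,s["gripper_width"],s["ft_force"],s["qpos"].round(2))
q=pickle.load(open("Q.pkl","rb"))
x,y=q["candle"][:2]+[.0038,-.0003]
c=[.6404,-.0688,.1088,-97.5]
chain(c,[(.60,.02,.19,-97.5),(.51,.24,.19,-97.5),(x,y,.11,-97.5),(x,y,.016,-97.5)])
```

```text
24.4167 [ 6.38290598e-01 -6.84291626e-02  1.10700721e-01 -9.76096427e+01] 0.9519979393281862 [0.29847583 0.28505212 0.48449697] [-0.21  0.53  1.53 -0.    1.09 -0.08]
[0.6, 0.02, 0.19, -97.5] [0.276, -0.172, -0.271, -0.0]
[0.51, 0.24, 0.19, -97.5] [0.688, -0.393, 0.0, -0.0]
[0.4306, 0.3393, 0.11, -97.5] [0.294, -0.306, 0.267, -0.0]
[0.4306, 0.3393, 0.016, -97.5] [0.0, 0.0, 0.313, -0.0]
```

Call:
send_rows([
  [0,0,-0.1,0,0.9],
  [0.1,-0.06,-0.2,0,0.9],
  [0.276,-0.172,-0.271,0,0.9],
  [0.276,-0.172,-0.271,0,0.9],
  [0.276,-0.172,-0.271,0,0.9],
  [0.276,-0.172,-0.271,0,0.9],
])

```text
t: 24.92
eef_pos: [0.6, 0.0211, 0.194]
orientation: [0.001, 0.752, 0.66, 0.001]
ft_force: [0.5, -0.5, -0.3]
gripper_width: 0.948
grip_force: 0.0
```

Call:
send_rows([
  [0.688,-0.393,0,0,0.9],
  [0.688,-0.393,0,0,0.9],
  [0.688,-0.393,0,0,0.9],
  [0.688,-0.393,0,0,0.9],
  [0.688,-0.393,0,0,0.9],
  [0.688,-0.393,0,0,0.9],
  [0.688,-0.393,0,0,0.9],
  [0.688,-0.393,0,0,0.9],
])

```text
t: 25.58
eef_pos: [0.5105, 0.2405, 0.1921]
orientation: [0.0, 0.752, 0.66, -0.001]
ft_force: [0.0, -1.1, 0.0]
gripper_width: 0.955
grip_force: 0.0
```

Call:
send_rows([
  [0.294,-0.306,0.267,0,0.9],
  [0.294,-0.306,0.267,0,0.9],
  [0.294,-0.306,0.267,0,0.9],
  [0.294,-0.306,0.267,0,0.9],
  [0.294,-0.306,0.267,0,0.9],
  [0.294,-0.306,0.267,0,0.9],
  [0.294,-0.306,0.267,0,0.9],
])

```text
t: 26.17
eef_pos: [0.4333, 0.3387, 0.1131]
orientation: [0.001, 0.753, 0.658, 0.0]
ft_force: [-0.4, -0.6, -0.0]
gripper_width: 0.953
grip_force: 0.0
```

Run:
```python
from h import *
from cell import bot
import cv2
s=bot.get_state();p,R=pose(s);print(s["t"],p,s["qpos"].round(2))
o=[]
for n,(x0,y0,w,h,k) in(("side",(190,90,110,110,3.6)),("top",(318,160,45,60,6.6))):
    f=bot.grab_frame(n);pickle.dump(f,open(n+"6.pkl","wb"))
    c=f["frame"][y0:y0+h,x0:x0+w,::-1]
    o.append(cv2.convertScaleAbs(cv2.resize(c,None,fx=k,fy=k,interpolation=cv2.INTER_CUBIC),alpha=1.5,beta=10)[:396])
cv2.imwrite("pics/p8.png",np.hstack(o))
print((proj(f,[[.6403-.0038,-.069+.0003,.034]])-[318,160])*6.6)
q=pickle.load(open("Q.pkl","rb"))
chain(p,[(*(q["candle"][:2]+[.0038,-.0003]),.016,-97.5)])
```

```text
26.1667 [  0.43326726   0.33868543   0.11311308 -97.66439863] [ 0.54  0.41  1.74 -0.    0.99  0.67]
[[152.76414819 188.83436427]]
[0.4306, 0.3393, 0.016, -97.5] [0.001, -0.009, 0.324, -0.001]
```

View pics/p8.png

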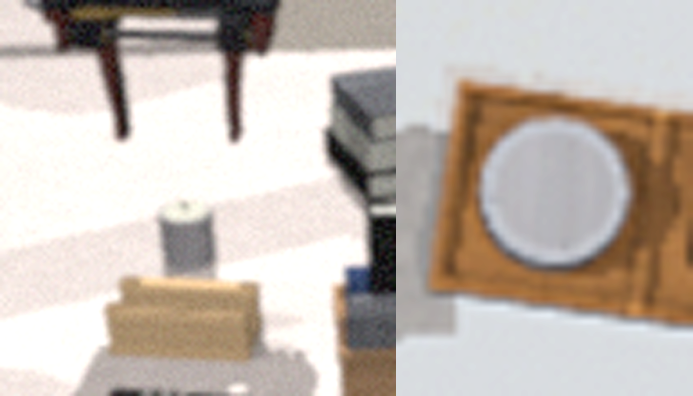

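Call:
send_rows([
  [0,0,0.1,0,0.9],
  [0,0,0.2,0,0.9],
  [0,0,0.28,0,0.9],
  [0,0,0.315,0,0.9],
  [0,0,0.315,0,0.9],
  [0,0,0.315,0,-1],
  [0,0,0.315,0,-1],
  [0,0,0.315,0,-1],
  [0,0,0.315,0,-1],
  [0,0,0.315,0,-1],
], squeeze=20)

```text
t: 27.1
eef_pos: [0.4318, 0.3403, 0.0194]
orientation: [0.0, 0.752, 0.659, 0.001]
ft_force: [0.1, 0.0, -0.5]
gripper_width: 0.613
grip_force: 0.0
```

Call:
send_rows([
  [0,0,0,0,-1],
  [0,0,0,0,-1],
  [0,0,-0.05,0,-1],
  [0,0,-0.18,0,-1],
  [0,0,-0.31,0,-1],
  [0,0,-0.44,0,-1],
  [0,0,-0.56,0,-1],
  [0,0,-0.62,0,-1],
  [0,0,-0.62,0,-1],
])

```text
t: 27.85
eef_pos: [0.4338, 0.3416, 0.2092]
orientation: [0.001, 0.752, 0.659, 0.004]
ft_force: [0.8, 0.1, -1.3]
gripper_width: 0.522
grip_force: 20.0
```

Run:
```python
from h import *
from cell import bot
s=bot.get_state();p,R=pose(s);print(s["t"],p,s["gripper_width"],s["grip_force"])
t=load("top6");U=lambda P:(np.array(P)+.5)/6.6-.5+[318,160]
x,e=fit(t,[(0,0,34)],U([(159,190.5)]),False);x=x[:2]+[.0038,-.0003];print("tin",x)
c=[.4306,.3393,p[2],-97.5]
chain(c,[(.51,.24,.205,-97.5),(.60,.02,.205,-97.5),(x[0],x[1],.13,-97.5)])
```

```text
27.85 [  0.4337562    0.34159506   0.20920022 -97.58811159] 0.5224748960519858 19.99983161687851
tin [ 0.64081262 -0.07048169]
[0.51, 0.24, 0.205, -97.5] [-0.294, 0.306, 0.014, -0.0]
[0.6, 0.02, 0.205, -97.5] [-0.688, 0.393, 0.0, -0.0]
[0.6408, -0.0705, 0.13, -97.5] [-0.281, 0.174, 0.25, -0.0]
```

Call:
send_rows([
  [-0.06,0.06,0,0,-1],
  [-0.12,0.12,0,0,-1],
  [-0.18,0.19,0,0,-1],
  [-0.24,0.25,0,0,-1],
  [-0.294,0.306,0,0,-1],
  [-0.38,0.355,0,0,-1],
  [-0.47,0.407,0,0,-1],
  [-0.56,0.458,0,0,-1],
  [-0.65,0.51,0,0,-1],
  [-0.74,0.56,0,0,-1],
])

```text
t: 28.68
eef_pos: [0.5675, 0.0961, 0.2022]
orientation: [-0.001, 0.752, 0.659, -0.001]
ft_force: [0.2, 1.2, -0.3]
gripper_width: 0.52
grip_force: 20.0
```

Run:
```python
from h import *
from cell import bot
s=bot.get_state();p,R=pose(s);print(s["t"],p,s["gripper_width"])
c=np.array([.4306,.3393,.205,-97.5]);R=tool(-97.5)
c[:3]+=R@np.array([-.74,.56,0])*.3
chain(c,[(.6,.02,.205,-97.5),(.6408,-.0695,.13,-97.5)])
```

```text
28.6833 [ 5.67527201e-01  9.60579098e-02  2.02204431e-01 -9.75956918e+01] 0.5202970905778211
[0.6, 0.02, 0.205, -97.5] [-0.242, 0.139, 0.0, -0.0]
[0.6408, -0.0695, 0.13, -97.5] [-0.278, 0.174, 0.25, -0.0]
```

Call:
send_rows([
  [-0.08,0.046,0,0,-1],
  [-0.16,0.092,0,0,-1],
  [-0.242,0.139,0,0,-1],
  [-0.33,0.195,0,0,-1],
  [-0.42,0.255,0.06,0,-1],
  [-0.52,0.313,0.15,0,-1],
  [-0.52,0.313,0.25,0,-1],
  [-0.52,0.313,0.25,0,-1],
  [-0.52,0.313,0.25,0,-1],
  [-0.52,0.313,0.25,0,-1],
])

```text
t: 29.52
eef_pos: [0.6401, -0.0687, 0.1291]
orientation: [-0.001, 0.752, 0.659, -0.0]
ft_force: [-0.2, -0.2, -0.7]
gripper_width: 0.518
grip_force: 20.0
```

Run:
```python
from h import *
from cell import bot
import cv2
s=bot.get_state();p,R=pose(s);print(s["t"],p,s["gripper_width"])
f=bot.grab_frame("side");x0,y0,w,h=270,160,110,110
c=cv2.convertScaleAbs(cv2.resize(f["frame"][y0:y0+h,x0:x0+w,::-1],None,fx=5,fy=5,interpolation=cv2.INTER_CUBIC),alpha=1.5,beta=10)
cv2.imwrite("pics/p9.png",c)
chain(p,[(.6408,-.0695,.0545,-97.5)])
```

```text
29.5167 [ 6.40142382e-01 -6.86851976e-02  1.29132691e-01 -9.75758941e+01] 0.5178197624789183
[0.6408, -0.0695, 0.0545, -97.5] [-0.002, 0.003, 0.249, -0.0]
```

View pics/p9.png

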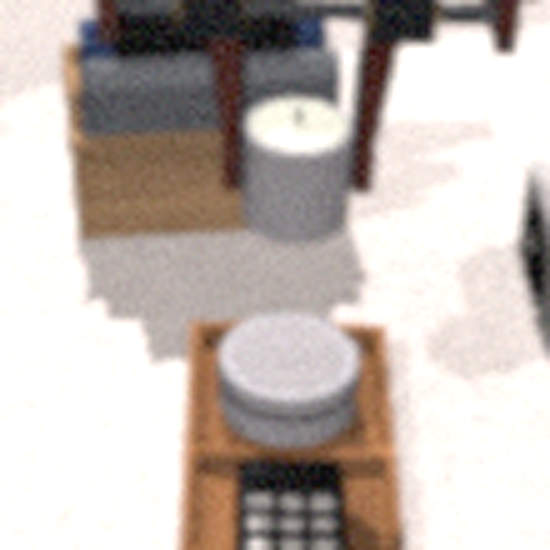

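The candle hangs over the tin: side crop u 297 against tin centre 288, and lens lean accounts for most of the difference. Lowering until it touches.

Call:
send_rows([
  [-0.001,-0.002,0.07,0,-1],
  [-0.001,-0.002,0.13,0,-1],
  [-0.001,-0.002,0.18,0,-1],
  [-0.001,-0.002,0.21,0,-1],
  [-0.001,-0.002,0.23,0,-1],
  [-0.001,-0.002,0.238,0,-1],
  [-0.001,-0.002,0.242,0,-1],
  [-0.001,-0.002,0.242,0,-1],
])

```text
t: 30.23
eef_pos: [0.6408, -0.0696, 0.0576]
orientation: [0.001, 0.752, 0.659, 0.0]
ft_force: [0.2, 0.1, -1.3]
gripper_width: 0.518
grip_force: 20.0
```

Call:
send_rows([
  [0,0,0.003,0,-1],
  [0,0,0.003,0,-1],
])

```text
t: 30.4
eef_pos: [0.6406, -0.0698, 0.0565]
orientation: [0.0, 0.752, 0.659, 0.0]
ft_force: [-0.0, 0.3, -1.8]
gripper_width: 0.518
grip_force: 20.0
```

Call:
send_rows([
  [0,0,0.003,0,-1],
  [0,0,0.006,0,-1],
  [0,0,0.006,0,-1],
])

```text
t: 30.65
eef_pos: [0.6401, -0.0697, 0.054]
orientation: [0.0, 0.752, 0.659, -0.0]
ft_force: [-0.2, -0.5, -0.9]
gripper_width: 0.517
grip_force: 20.0
```

Call:
send_rows([
  [0,0,0.003,0,-1],
  [0,0,0.003,0,-1],
  [0,0,0.003,0,-1],
])

```text
t: 30.9
eef_pos: [0.6401, -0.0697, 0.0531]
orientation: [-0.0, 0.752, 0.659, -0.0]
ft_force: [0.5, 0.0, -1.1]
gripper_width: 0.521
grip_force: 20.0
```

Call:
send_rows([
  [0,0,0.003,0,-1],
  [0,0,0.003,0,-1],
  [0,0,0.003,0,-1],
])

```text
t: 31.15
eef_pos: [0.6402, -0.0697, 0.053]
orientation: [0.0, 0.752, 0.659, -0.0]
ft_force: [-2.1, 0.1, 4.9]
gripper_width: 0.518
grip_force: 20.0
```

Call:
send_rows([
  [0,0,0.003,0,-1],
  [0,0,0.003,0,-1],
  [0,0,0.003,0,-1],
])

```text
t: 31.4
eef_pos: [0.6402, -0.0697, 0.053]
orientation: [0.0, 0.752, 0.659, 0.0]
ft_force: [-3.1, 0.7, 11.7]
gripper_width: 0.52
grip_force: 20.0
```

Contact. Backing off about 1.5 mm to unload, opening, rising, and moving clear so I can see.

Call:
send_rows([
  [0,0,-0.004,0,-1],
  [0,0,-0.004,0,-1],
  [0,0,-0.004,0,0.4],
  [0,0,-0.004,0,0.4],
  [0,0,-0.004,0,0.4],
  [0,0,-0.004,0,0.4],
  [0,0,-0.05,0,0.4],
  [0,0,-0.17,0,0.4],
  [0,0,-0.3,0,0.4],
  [0,0,-0.43,0,0.4],
])

```text
t: 32.23
eef_pos: [0.6393, -0.0695, 0.1809]
orientation: [-0.001, 0.752, 0.659, -0.001]
ft_force: [1.3, -0.4, -0.1]
gripper_width: 0.7
grip_force: 0.0
```

Call:
send_rows([
  [0,0,-0.1,0,0.4],
  [-0.6,-0.4,-0.15,0,0.4],
  [-0.6,-0.4,-0.15,0,0.4],
  [-0.6,-0.4,-0.15,0,0.4],
  [-0.6,-0.4,-0.15,0,0.4],
  [-0.6,-0.4,-0.15,0,0.4],
  [-0.6,-0.4,-0.15,0,0.4],
  [-0.6,-0.4,-0.15,0,0.4],
])

```text
t: 32.9
eef_pos: [0.4958, -0.2342, 0.2257]
orientation: [0.0, 0.754, 0.657, -0.0]
ft_force: [0.7, -0.4, -0.7]
gripper_width: 0.698
grip_force: 0.0
```

Run:
```python
from h import *
from cell import bot
import cv2
s=bot.get_state();p,R=pose(s);print(s["t"],p,s["ft_force"])
o=[]
for n,(x0,y0,w,h,k) in(("side",(190,120,220,230,2)),("top",(220,150,215,145,1.7)),):
    f=bot.grab_frame(n);pickle.dump(f,open(n+"7.pkl","wb"))
g=lambda n,x0,y0,w,h,k:cv2.convertScaleAbs(cv2.resize(load(n)["frame"][y0:y0+h,x0:x0+w,::-1],None,fx=k,fy=k,interpolation=cv2.INTER_CUBIC),alpha=1.4,beta=10)
a=np.hstack([g("side7",210,120,200,150,2),g("top7",318,160,50,37.5.__int__()+1,8)[:300]])
b=g("top7",175,110,266,90,3)
W=min(a.shape[1],b.shape[1],800)
cv2.imwrite("pics/p10.png",np.vstack([a[:,:W],b[:,:W]]));print(a.shape,b.shape)
```

```text
32.9 [  0.49581052  -0.2341988    0.22567894 -97.82885403] [ 0.72829325 -0.40162945 -0.66355286]
(300, 800, 3) (270, 798, 3)
```

View pics/p10.png

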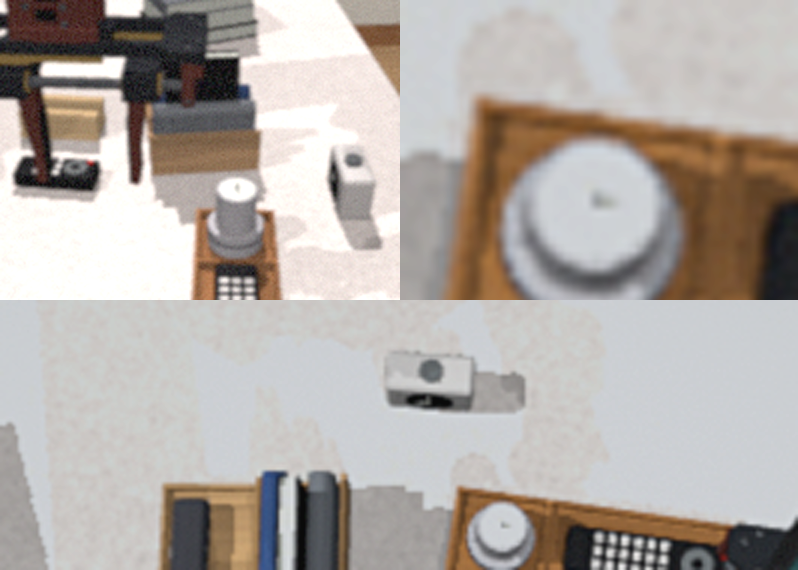

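Run:
```python
from h import *
import cv2
t=load("top7");U=lambda P:(np.array(P)+.5)/8-.5+[318,160]
print("candle",fit(t,[(0,0,79)],U([(195,206)]),False)[0],"tin u only",fit(t,[(0,0,34)],U([(192,230)]),False)[0])
t6=load("top6");print("tin before",fit(t6,[(0,0,34)],(np.array([(159,190.5)])+.5)/6.6-.5+[318,160],False)[0])
a=cv2.convertScaleAbs(cv2.resize(t["frame"][160:215,318:368,::-1],None,fx=9,fy=9,interpolation=cv2.INTER_CUBIC),alpha=1.3)
s=load("side7");b=cv2.convertScaleAbs(cv2.resize(s["frame"][200:255,302:340,::-1],None,fx=9,fy=9,interpolation=cv2.INTER_CUBIC),alpha=1.3)
cv2.imwrite("pics/p11.png",np.hstack([a,b]))
```

```text
candle [ 0.63684076 -0.06871904  0.        ] tin u only [ 0.63737808 -0.06988448  0.        ]
tin before [ 0.63701262 -0.07018169  0.        ]
```

View pics/p11.png

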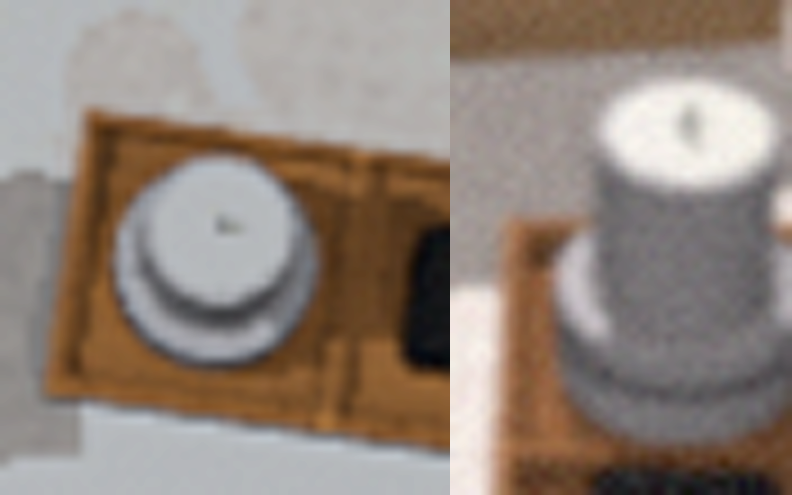

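The candle's top fits within about 1.5 mm of the tin's centre, and the tin sits flat in the square compartment. Everything else is in place and the gripper is clear, so I'm handing in.

```bash
python3 -c "
from cell import bot
print(bot.close_job())"
```

```text
the job is handed in; nothing more can be done
None
```

Both kits are made up in the order asked, and the job was handed in at about 33 s; no verdict came back, but the last pictures show everything in place and the arm clear.

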